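# Dock the tube carrier and close its catch

## Task

With a closed fingertip, push the blue carrier board that bears the white tube rack along its rails, away from you, until it drops down into the locating notches; then push the orange catch fully round so that its hook lies over the board's edge. Nothing is to be gripped or lifted; do not touch the tube rack, which stays in its place on the board, and leave the small things around the dock where they stand.

Things in the scene. Friction and masses are not known exactly. Their poses are not given: they have to be found in the camera images.
- dock: Fixed metal loading dock, 345 x 134 mm. Origin: on the worktop under the middle of the seated carrier. x is the sliding direction (push toward +x), y to its left, z up. It spans x -225 to +120 mm. Side fences along x, outer faces at y +-64 mm, tops at z 38 mm; the lanes between them lie at z 24 mm. End stops 25 mm beyond the seated place.
- notch (a point): Middle between the dock's four notches, at their floor (dock x 0, y 0, z 16 mm). Notches are 8 mm deep, 24 mm long for 16 mm feet: all four feet drop together when the carrier's origin is here (+-4 mm play along x), and the notches' front walls then stop it. A steady push at 0.03 to 0.05 m/s drops it reliably.
- carrier: Loose blue board 170 (x) x 110 (y) x 10 mm on 10 mm feet, about 0.45 kg, between the dock's fences. Origin: its middle, at the level of its feet's undersides; axes like the dock's. Origin at dock z 24 mm while it rides on the lanes, 16 mm once dropped; at dock x -120 to -60 mm at the start, 0 seated. Board top 20 mm above the origin. Sliding takes about 2 to 7 N.
- push_plate (a point): Middle of the rear (-x) face of the carrier's blue upright push plate with yellow stripe, at its rear edge. Plate 90 mm wide, 6 mm thick, 20 to 50 mm above the carrier's origin; this point 35 mm above and 85 mm behind that origin. Push here toward dock +x; the space behind it is free above the fences.
- rack: White rack of strip tubes, 45 x 150 x 25 mm, loose in the shallow recess on top of the carrier, its long side along the rails. Origin: centre of its underside, 20 mm above the carrier's origin.
- catch (a joint): Angle of the orange flat L-shaped catch. 0 = open: hook along dock +x outside the left fence, peg arm along dock +y. Grows clockwise seen from above to 1.57 = shut, at a stop: hook to -y over the board's edge, peg arm along dock +x. Starts at 0 to 0.35, stays where left. Levers at z 40 to 48 mm: clear of the seated board's top (36 mm), blocked by the board while it rides (44 mm).
- catch_pivot (a point): Axis of the catch's upright pivot, at z 48 mm (top of the levers), outside the dock's left fence at dock x -45, y +84 mm.
- catch_peg (a point): Middle of the catch's upright black peg, 14 mm across, top at z 80 mm, this point at z 65 mm; 55 mm from the pivot. About 1 N here turns the catch. Push it round the pivot with a fingertip, starting from its dock -x side, on the outer side of the dock.
- vial: Small amber bottle with red cap, 30 mm across, 70 mm tall, standing left of the dock's free end. Origin: centre of its underside. Leave alone.
- timer: Silver bench timer, 43 x 70 x 18 mm, lying right of the dock. Origin: centre of its underside. Leave alone.
- jar: Small clear jar with pink cap, 28 mm across, 46 mm tall, standing left of the far end of the dock. Origin: centre of its underside. Leave alone.
Mind the look-alikes: they are no part of the job. Leave any turquoise look-alike of the rack alone.

How it is judged:
On the way, in this order (a step that is already met when the one before it is completed fails the run):
1. the carrier has dropped into the notches while the catch is still open (z of carrier in the frame of dock below 0.019 m and horizontal distance between carrier and dock below 0.009 m and angle between carrier's own z axis and vertical below 0.04 rad and value of joint catch below 0.9 rad), for 0.2 s.
2. the catch is swung over the board's edge (value of joint catch above 1.35 rad), for 0.2 s.
At the end, for the whole second after the job is handed in: The carrier lies level and at rest in the notches (origin less than 19 mm above the worktop and within 9 mm of the dock's origin seen from above), the catch stands at 1.35 rad or more, and the tube rack still lies in its recess (within 8 mm sideways, 4 mm in height) (z of carrier in the frame of dock below 0.019 m and horizontal distance between carrier and dock below 0.009 m and angle between carrier's own z axis and vertical below 0.04 rad and linear speed of carrier below 0.01 m/s and value of joint catch above 1.35 rad and horizontal distance between rack and carrier below 0.008 m and z of rack in the frame of carrier below 0.024 m); the robot touches nothing.
It fails at once if the carrier is lifted off its rails or tipped up (z of carrier in the frame of dock above 0.034 m or angle between carrier's own z axis and vertical above 0.15 rad).
It fails at once if the tube rack is touched by the fingers, lifted or shifted out of its recess (contact force between the fingers and rack above 1 N or z of rack in the frame of carrier above 0.032 m or horizontal distance between rack and carrier above 0.015 m).
It fails at once if the vial, the timer or the jar is moved or tipped (distance of any of vial, timer, jar from where it was at the start of the episode above 0.02 m or angle between any of vial, jar, timer's own z axis and vertical above 0.3 rad).
It also fails if it takes over 51 s, if anything falls off the work surface, if the arm or the gripper's body presses on something with over 40 N, if the wrist force passes 120 N, or if a joint passes its speed limit or range.

## Robot

A 6-joint arm with a two-finger parallel gripper is mounted at the origin on a cart in front of the work surface, level with it; the furniture and walls round the work are solid. World frame = base frame: x ahead of the robot, y to its left, z up, the work surface at z = 0. Lengths are in m, angles in rad, forces in N, time in s.
With the tool pointing down it reaches from about 0.25 to 0.8 m from the base axis. Payload 8.5 kg.
Tool frame: the origin (TCP) lies midway between the tips of the shut fingers; the grasp point (between the pads) lies 19 mm behind it; z points along the fingers, y is the line along which they close (so a half turn about z gives the same grasp; the last joint's range is limited). The gripper opens to 85 mm and grips with 20 to 120 N. Pads are 22 mm wide; open, the fingers measure 114 mm over their backs; the gripper's body (76 mm by 85 mm) begins 54 mm behind the grasp point. The pads swing forward as they close: fully open they stand 13 mm farther back than shut.
Start: joints at [0, 0.238, -0.013, 1.319, 0, 1.571], TCP at [0.525, -0, 0.207] pointing down, gripper open.
Joint ranges: [-2.66, 2.66], [-1.03, 1.9], [-1.14, 1.46], [-1.82, 2.27], [-1.45, 1.34], [-3.14, 3.14]. Speed limits (rad/s): [2.22, 2.22, 2.79, 3.14, 3.14, 3.14].

## Interface

Orientations are given as a 3x3 rotation matrix whose columns are the frame's x, y, z axes.
In Python, from cell import env, camera, camera_model gives the robot as it stands.
- The arm moves only by the shell command python3 -m handwheel 'ROWS' [FORCE]. ROWS is JSON, a list that holds one entry, the list of rows, each a list of 7 numbers: the shift along the tool's x, y, z in units of 25 mm (1.0 is 25 mm), then the turn, a rotation vector about the tool's x, y, z in units of 5 degrees (1.0 is 5 degrees), then the opening in per cent of the stroke, from 0 (shut) to 100 (fully open). In form: [[[tx, ty, tz, ax, ay, az, fingers], ...]]. A call has 1 to 5 rows; each row is the pose to reach, as a shift and turn from the pose commanded when the call began, along the tool's axes at that moment; what a row does not reach only later rows make up. A row lasts 1/8 s, in which the tool goes at most 62.5 mm and 10.7 degrees, less where a joint would pass 70% of its speed; a pose out of reach is approached as far as the arm can. A call with a gripper value outside its range is refused whole. The fingers move at their own pace and stop on an object; FORCE is the grip in N (left out, the last holds). Time passes only in rows, so rows that repeat a pose let the fingers close. It gives the time, the measured TCP pose, the force, the opening and the grip force at its end, in the units of the state.
- env.get_state(): the state, without advancing time (a new reading comes with each control period).
- camera(name): name is "scene" or "side" or "wrist"; returns (picture, depth): 384x512x3 uint8, blue, green, red; 384x512 float32, m along the optical axis (not along the pixel's ray), 0 where there is no reading.
- camera_model(name): a dict with "fx", "fy", "cx", "cy" (pixels), "pose" (4x4, takes a point from camera to world coordinates). Camera axes: x right, y up, looking along -z (the intrinsics and any distortion apply to the point x, -y, -z); pixel columns grow to the right and rows downward; lengths in m; the calibration is good to about 2 mm. A picture is of the moment at which its call begins: read the wrist's pose just before it. camera_model takes no time and is no camera call; for the wrist camera it gives the pose at the moment of the call.
- env.job_done(): hands the job in; it is judged then, once.
The state is a dict: "clock": time; "joint_positions": joint angles; "dq": joint speeds; "tau": joint torques, N m; "position": TCP position; "tcp_rot": TCP orientation; "contact_force": force on the tool from outside, world axes, zero at the start; "ft_torque": the same for the moment, N m; "finger_gap": finger opening in m; "finger_force": force on a finger pad.
Only numpy, scipy, OpenCV 4.12 (cv2) and the standard library are available. Lean on these libraries where they do the work, as an engineer would, in place of code of your own. Each camera call takes 0.05 s, during which the arm holds its last target. There are 200 camera calls.

## Working session

There is one attempt and no reset: what is moved stays moved. The work goes in short steps, Python scripts to look and compute and a shell command to move; the robot and the scene stay as the last step left them, time stands still between calls to the robot, and variables do not carry over. Pictures are saved under pics/ and viewed, at most 10 in all, crops included, and the job is handed in when it is done.

```bash
mkdir -p pics; ls; python3 - <<'E'
from cell import env,camera,camera_model
import cv2,numpy as np
for n in("scene","side"):
    p,d=camera(n);cv2.imwrite(f"pics/{n}0.png",p);np.savez(f"{n}0.npz",p=p,d=d,**camera_model(n))
    print(n,camera_model(n))
s=env.get_state();print(s)
E
```

```text
pics
scene {'fx': 472.56208788979194, 'fy': 472.56208788979194, 'cx': 254.49722145106873, 'cy': 183.57169701960873, 'pose': array([[ 0.67532083,  0.58285783, -0.45190545,  0.12523987],
       [-0.73742394,  0.52352919, -0.42675887, -0.40589489],
       [-0.01215405,  0.62144505,  0.78336347,  0.84466377],
       [ 0.        ,  0.        ,  0.        ,  1.        ]])}
side {'fx': 359.0963010515337, 'fy': 359.0963010515337, 'cx': 259.60028449727344, 'cy': 194.22529519384582, 'pose': array([[-0.98668841,  0.04185406, -0.15714391,  0.4469181 ],
       [-0.16151287, -0.36488626,  0.91693599,  0.77437413],
       [-0.01896216,  0.93011088,  0.36678901,  0.37940522],
       [ 0.        ,  0.        ,  0.        ,  1.        ]])}
{'clock': 0.1, 'joint_positions': array([-1.75389699e-05,  2.38731942e-01, -1.41953555e-02,  1.31918617e+00,
       -1.09056519e-05,  1.57080599e+00]), 'dq': array([-0.00067232, -0.00042724,  0.00229429,  0.00134585,  0.00045005,
        0.00114789]), 'tau': array([-1.94144020e-03, -5.39726973e+01,  3.46997201e+01,  1.33770503e-02,
       -6.54985024e-05, -4.83787790e-05]), 'position': array([ 5.24586626e-01, -1.28159327e-05,  2.06026185e-01]), 'tcp_rot': array([[ 2.71914346e-05,  9.99999132e-01, -1.31713979e-03],
       [ 1.00000000e+00, -2.72057921e-05, -1.08825506e-05],
       [-1.09183750e-05, -1.31713949e-03, -9.99999133e-01]]), 'contact_force': array([0.32142791, 0.94130871, 0.63262628]), 'ft_torque': array([ 0.00300418,  0.01172565, -0.04690169]), 'finger_force': 0.0, 'finger_gap': 0.08557537761867927}
```

View pics/scene0.png

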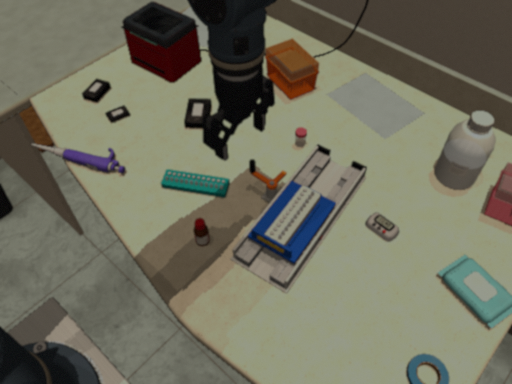

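View pics/side0.png

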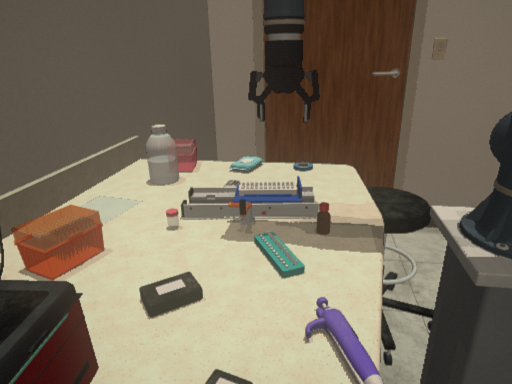

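The scene view shows the candidates. The white rack on the blue board is at (295,215), and the turquoise look-alike rack at (195,183) is no part of the job. The orange catch is at (267,180) with its black peg at (252,167); the orange box at (292,68) is not the catch. The vial is at (201,232), the jar at (300,136) and the timer at (382,226). I choose the blue board at (295,225) and the small orange L, and will check both in a rectified close crop.

```bash
cat > h.py <<'E'
import numpy as np,cv2
def cloud(d,m):
    v,u=np.mgrid[:384,:512]; X=np.stack([(u-m["cx"])/m["fx"]*d,-(v-m["cy"])/m["fy"]*d,-d],-1)
    T=m["pose"]; P=X@T[:3,:3].T+T[:3,3]; P[d<=0]=np.nan; return P
def proj(P,m):
    T=m["pose"]; c=(np.asarray(P,float)-T[:3,3])@T[:3,:3]
    return np.stack([m["cx"]+m["fx"]*c[...,0]/-c[...,2],m["cy"]+m["fy"]*c[...,1]/c[...,2]],-1)
def ortho(p,m,z,x0,x1,y0,y1,s):
    # row down = -x, col right = -y ; s px per m
    X,Y=np.meshgrid(np.arange(x1,x0,-1/s),np.arange(y1,y0,-1/s),indexing='ij')
    q=proj(np.stack([X,Y,np.full_like(X,z)],-1),m).astype(np.float32)
    return cv2.remap(p,q[...,0],q[...,1],cv2.INTER_CUBIC)
E
python3 - <<'E'
from h import *
m=dict(np.load("scene0.npz"));p=m["p"];P=cloud(m["d"],m)
hsv=cv2.cvtColor(p,cv2.COLOR_BGR2HSV);v,u=np.mgrid[:384,:512]
roi=(u>225)&(u<380)&(v>130)&(v<300)
def st(n,k):
    q=P[k&np.isfinite(P[...,2])];print(n,len(q),q.mean(0).round(3),np.percentile(q,[2,50,98],axis=0).round(3).tolist());return q
blue=roi&(hsv[...,0]>105)&(hsv[...,0]<130)&(hsv[...,1]>130)
st("blue",blue)
q=P[blue];q=q[abs(q[:,2]-.044)<.005];print(len(q),cv2.minAreaRect(q[:,:2].astype(np.float32)))
st("yellow",roi&(hsv[...,0]>20)&(hsv[...,0]<35)&(hsv[...,1]>130)&(v>220)&(u<290))
st("orange",roi&(hsv[...,0]<18)&(hsv[...,1]>150)&(u<290)&(v<200)&(v>150))
st("peg",(u>245)&(u<260)&(v>158)&(v<176)&(hsv[...,2]<60))
st("red",(u>190)&(u<212)&(v>215)&(v<232)&(hsv[...,1]>150)&((hsv[...,0]<8)|(hsv[...,0]>172)))
k=roi&(abs(P[...,2]-.038)<.006)&(hsv[...,1]<70)
q=P[k];print(len(q),cv2.minAreaRect(q[:,:2].astype(np.float32)))
st("table",(u>330)&(u<400)&(v>250)&(v<300))
o=ortho(p,m,.04,.28,.78,-.22,.26,1400);cv2.imwrite("pics/o1.png",cv2.resize(o,None,fx=.8,fy=.8,interpolation=cv2.INTER_AREA));print(o.shape)
E
```

```text
blue 1977 [ 0.562 -0.099  0.047] [[0.484, -0.149, 0.041], [0.561, -0.117, 0.045], [0.652, -0.033, 0.075]]
1653 ((0.5706223845481873, -0.0899447649717331), (0.16981759667396545, 0.10788656771183014), 8.076360702514648)
yellow 50 [ 0.488 -0.101  0.061] [[0.484, -0.127, 0.057], [0.488, -0.1, 0.061], [0.493, -0.076, 0.065]]
orange 209 [0.614 0.015 0.048] [[0.6, -0.009, 0.043], [0.609, 0.007, 0.049], [0.648, 0.052, 0.052]]
peg 60 [0.604 0.053 0.069] [[0.6, 0.049, 0.051], [0.604, 0.052, 0.071], [0.61, 0.059, 0.082]]
red 111 [0.426 0.029 0.065] [[0.418, 0.022, 0.05], [0.425, 0.029, 0.069], [0.436, 0.039, 0.073]]
1056 ((0.6168720722198486, -0.0533255860209465), (0.3502039313316345, 0.1860932558774948), 8.545089721679688)
table 3366 [ 0.589 -0.263  0.001] [[0.518, -0.327, -0.002], [0.588, -0.263, 0.001], [0.663, -0.197, 0.004]]
(700, 672, 3)
```

View pics/o1.png

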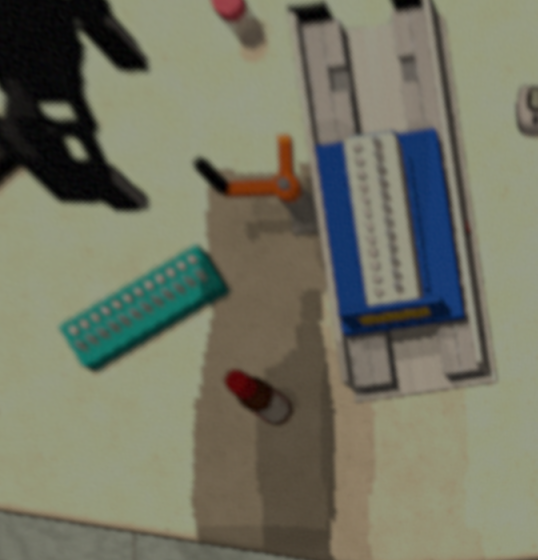

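The rectified crop confirms the blue board with the white rack between the fences, at about (400,230). The orange catch has its pivot at (288,185) and its peg near (215,178), nearly open. The turquoise rack is separate, at (145,305). Dock yaw is about 8.1° and its origin is near (0.669,-0.076). The plate's rear face is near (0.4865,-0.102). I'll start by moving behind and above the plate with the fingers closing.

```bash
python3 -m handwheel '[[[-2.2,-1.8,0,0,0,-0.8,0],[-4.36,-3.5,0,0,0,-1.62,0],[-4.36,-3.5,2,0,0,-1.62,0],[-4.36,-3.5,3,0,0,-1.62,0],[-4.36,-3.5,3,0,0,-1.62,0]]]' 40; python3 -m handwheel '[[[0,0,0,0,0,0,0],[0,0,0,0,0,0,0],[0,0,0,0,0,0,0]]]'
python3 - <<'E'
from h import *
from cell import env,camera,camera_model
s=env.get_state();print(s["clock"],s["position"],s["tcp_rot"],s["finger_gap"])
m=camera_model("wrist");p,d=camera("wrist");cv2.imwrite("pics/w1.png",p)
P=cloud(d,m);hsv=cv2.cvtColor(p,cv2.COLOR_BGR2HSV)
b=(hsv[...,0]>105)&(hsv[...,0]<130)&(hsv[...,1]>130)&(P[...,2]>.03)&(P[...,2]<.09)
q=P[b];print(len(q))
if len(q):
    a=np.radians(8.08);D=q[:,:2]@np.array([[np.cos(a)],[np.sin(a)]]);
    k=q[:,2]>.06;print("plate along",np.percentile(D[k],[2,50,98]) if k.any() else 0,"board",np.percentile(D,[1,99]))
t=s["position"][:2];print("tcp along",t@[np.cos(a),np.sin(a)], t@[-np.sin(a),np.cos(a)], "carrier",np.array([.5706,-.09])@np.array([[np.cos(a),-np.sin(a)],[np.sin(a),np.cos(a)]]))
E
```

```text
clock: 0.72
position: [0.4358, -0.1089, 0.1302]
tcp_rot: [[-0.14, 0.99, -0.004], [0.99, 0.14, 0.001], [0.001, -0.003, -1.0]]
contact_force: [0.7, 0.4, 0.7]
finger_gap: 0.0002
finger_force: 0.0
clock: 1.1
position: [0.4381, -0.1089, 0.1323]
tcp_rot: [[-0.141, 0.99, 0.001], [0.99, 0.141, -0.0], [-0.0, 0.001, -1.0]]
contact_force: [0.4, 0.1, -0.3]
finger_gap: 0.0001
finger_force: 0.0
1.1 [ 0.43807108 -0.10891338  0.13230292] [[-1.41382163e-01  9.89954428e-01  1.14635968e-03]
 [ 9.89954991e-01  1.41382577e-01 -2.88282403e-04]
 [-4.47461727e-04  1.09408650e-03 -9.99999301e-01]] 0.00013598117299654943
11201
plate along [0.47190796 0.47391373 0.47758875] board [0.47210564 0.63897585]
tcp along 0.4184138616170014 -0.16940553439108647 carrier [ 0.55228552 -0.1693076 ]
```

View pics/w1.png

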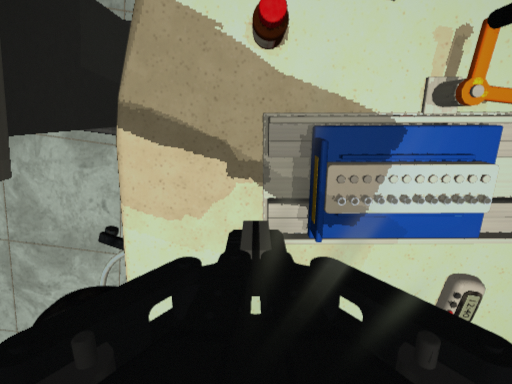

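The wrist view shows the blue push plate at (318,190) squarely ahead of the closed fingertip at (257,235). The fence interior behind the plate is free. Next I descend, then push at 0.04 m/s.

```bash
python3 -m handwheel '[[[0,0,1.5,0,0,0,0],[0,0,3.1,0,0,0,0],[0,0.5,3.1,0,0,0,0],[0,0.8,3.1,0,0,0,0],[0,0.8,3.1,0,0,0,0]]]'; for i in 1; do :; done; python3 -m handwheel '[[[0,0.2,0,0,0,0,0],[0,0.4,0,0,0,0,0],[0,0.6,0,0,0,0,0],[0,0.8,0,0,0,0,0],[0,1.0,0,0,0,0,0]]]'; python3 -m handwheel '[[[0,0.2,0,0,0,0,0],[0,0.4,0,0,0,0,0],[0,0.6,0,0,0,0,0],[0,0.8,0,0,0,0,0],[0,1.0,0,0,0,0,0]]]'
```

```text
clock: 1.78
position: [0.4594, -0.1063, 0.0556]
tcp_rot: [[-0.141, 0.99, 0.003], [0.99, 0.141, -0.001], [-0.001, 0.003, -1.0]]
contact_force: [-0.5, -0.6, 0.3]
finger_gap: -0.0
finger_force: 0.0
clock: 2.4
position: [0.4823, -0.1026, 0.054]
tcp_rot: [[-0.141, 0.99, -0.0], [0.99, 0.141, 0.0], [0.0, -0.0, -1.0]]
contact_force: [0.0, -0.1, 0.2]
finger_gap: 0.0001
finger_force: 0.0
clock: 3.02
position: [0.5071, -0.0991, 0.0541]
tcp_rot: [[-0.141, 0.99, -0.0], [0.99, 0.141, -0.0], [-0.0, -0.0, -1.0]]
contact_force: [0.3, -1.1, -0.6]
finger_gap: -0.0003
finger_force: 0.0
```

```bash
python3 - <<'E'
from h import *
from cell import env,camera,camera_model
o=[]
for n in("scene","side"):
    p,d=camera(n);np.savez(n+"1.npz",p=p,d=d,**camera_model(n))
    o.append(cv2.resize(p[110:310,200:400] if n=="scene" else p[130:260,150:350],(400,400 if n=="scene" else 260)))
cv2.imwrite("pics/s2.png",np.vstack(o));print(env.get_state()["contact_force"])
E
```

```text
[ 0.47344714 -0.93082533  0.04565004]
```

View pics/s2.png

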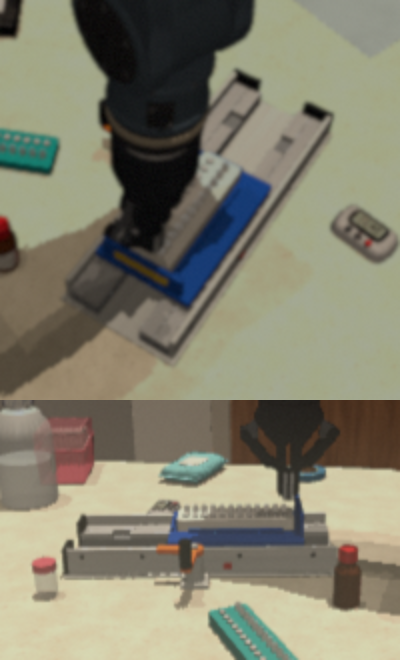

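```bash
python3 - <<'E'
from h import *
a=np.radians(8.08);R=np.array([[np.cos(a),-np.sin(a)],[np.sin(a),np.cos(a)]])
for n in("scene","side"):
  for i in "01":
    m=dict(np.load(f"{n}{i}.npz"));P=cloud(m["d"],m);h=cv2.cvtColor(m["p"],cv2.COLOR_BGR2HSV)
    D=P[...,:2]@R
    b=(h[...,0]>105)&(h[...,0]<130)&(h[...,1]>120)&(abs(D[...,0]-.55)<.15)&(abs(D[...,1]+.17)<.08)&(P[...,2]>.03)&(P[...,2]<.1)
    print(n,i,b.sum(),np.percentile(D[b],[1,99],axis=0).round(4).tolist(),np.percentile(P[b][:,2],[1,99]))
    k=b&(P[...,2]>.056); print("  plate",k.sum(),np.percentile(D[k],[2,50,98],axis=0).round(4).tolist())
    k=(h[...,2]<70)&(abs(D[...,0]-.5)<.06)&(abs(D[...,1]+.17)<.05)&(P[...,2]>.05)&(P[...,2]<.11)
    if k.any():print("  dark",k.sum(),np.percentile(np.dstack([D,P[...,2:]])[k],[2,50,98],axis=0).round(4).tolist())
E
```

```text
scene 0 2016 [[0.4687, -0.2227], [0.6337, -0.1162]] [0.04051618 0.07544642]
  plate 177 [[0.4683, -0.2128], [0.4705, -0.1741], [0.4744, -0.1272]]
  dark 219 [[0.4679, -0.2125, 0.0503], [0.4695, -0.1729, 0.061], [0.5071, -0.1274, 0.0727]]
scene 1 1369 [[0.4684, -0.2228], [0.6348, -0.1224]] [0.03971249 0.07578923]
  plate 170 [[0.4682, -0.213], [0.4704, -0.1768], [0.4737, -0.1271]]
  dark 423 [[0.4681, -0.2109, 0.0502], [0.4704, -0.1749, 0.0668], [0.547, -0.1271, 0.1058]]
side 0 289 [[0.4742, -0.1827], [0.6375, -0.113]] [0.03940301 0.07129313]
  plate 12 [[0.4731, -0.1981], [0.4752, -0.1558], [0.4762, -0.1265]]
  dark 14 [[0.4771, -0.1624, 0.0515], [0.4773, -0.1461, 0.0585], [0.4776, -0.1276, 0.0677]]
side 1 53 [[0.6061, -0.1795], [0.6389, -0.1157]] [0.03943262 0.04718103]Traceback (most recent call last):
  File "<stdin>", line 9, in <module>
    return _quantile_unchecked(
        a, q, axis, out, overwrite_input, method, keepdims, weights)
    return _ureduce(a,
                    func=_quantile_ureduce_func,
    ...<5 lines>...
                    overwrite_input=overwrite_input,
                    method=method)
    r = func(a, **kwargs)
    result = _quantile(arr,
                       quantiles=q,
    ...<2 lines>...
                       out=out,
                       weights=wgt)
    slices_having_nans = np.isnan(arr[-1, ...])
                                  ~~~^^^^^^^^^
IndexError: index -1 is out of bounds for axis 0 with size 0
```

```bash
python3 - <<'E'
from h import *
from cell import env,camera_model
s=env.get_state();t=s["position"];print(t,s["joint_positions"])
R=s["tcp_rot"];w=camera_model("wrist")["pose"];print("cam in tool",(R.T@(w[:3,3]-t)).round(4))
o=[]
for n in("scene","side"):
    m=dict(np.load(n+"1.npz"));q=proj(t,m);print(n,q, m["d"][int(q[1]),int(q[0])],-(np.linalg.inv(m["pose"])@[*t,1])[2])
    P=cloud(m["d"],m)
    k=(np.linalg.norm(P[...,:2]-t[:2],axis=-1)<.03)&(P[...,2]>.072)&(m["p"].max(-1)<90)
    Q=P[k];z=np.sort(Q[:,2]);print(len(Q),z[:5],Q[np.argsort(Q[:,2])[:15]].round(3).tolist())
    p=m["p"].copy();u,v=int(q[0]),int(q[1]);c=cv2.resize(p[v-40:v+30,u-35:u+35],(400,400),interpolation=cv2.INTER_CUBIC)
    cv2.drawMarker(c,(int(400*(q[0]-u+35.5)/70),int(400*(q[1]-v+40.5)/70)),(0,255,0),0,15);o.append(c)
cv2.imwrite("pics/s3.png",np.hstack(o))
E
```

```text
[ 0.50736918 -0.09910535  0.05407613] [-1.92916483e-01  3.23704843e-01 -3.06823699e-01  9.39987747e-01
  2.11247156e-05  1.23636760e+00]
cam in tool [ 0.0638  0.0009 -0.1668]
scene [275.71283893 238.85313915] 0.91647816 0.922928953790483
475 [0.07200615 0.07205892 0.07215169 0.07222865 0.07229296] [[0.49, -0.11, 0.072], [0.494, -0.101, 0.072], [0.49, -0.097, 0.072], [0.49, -0.12, 0.072], [0.491, -0.121, 0.072], [0.492, -0.123, 0.072], [0.487, -0.084, 0.072], [0.491, -0.118, 0.073], [0.489, -0.083, 0.073], [0.49, -0.107, 0.073], [0.49, -0.091, 0.073], [0.496, -0.111, 0.073], [0.491, -0.099, 0.073], [0.494, -0.116, 0.073], [0.489, -0.08, 0.073]]
side [293.43416933 187.0187937 ] 0.92024374 0.9297514314507898
877 [0.07941269 0.08217645 0.0822814  0.08378051 0.08394373] [[0.506, -0.089, 0.079], [0.506, -0.089, 0.082], [0.508, -0.089, 0.082], [0.498, -0.093, 0.084], [0.496, -0.093, 0.084], [0.513, -0.089, 0.085], [0.508, -0.089, 0.085], [0.506, -0.089, 0.085], [0.499, -0.095, 0.086], [0.496, -0.094, 0.086], [0.516, -0.091, 0.087], [0.513, -0.089, 0.087], [0.506, -0.089, 0.088], [0.508, -0.088, 0.088], [0.501, -0.088, 0.088]]
```

View pics/s3.png

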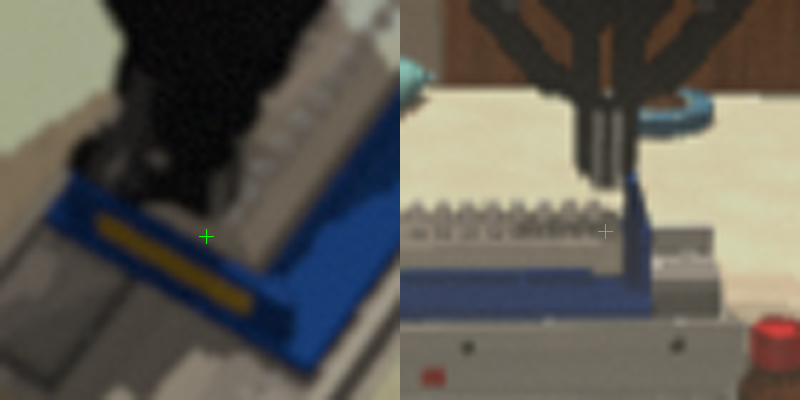

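The crops show the closed fingertip just above the plate's top and the rack. The real tips at about z 0.079 sit some 25 mm above the reported TCP (green cross), and nothing has moved. I'll rise, go back behind the plate, then descend 25 mm further than before.

```bash
python3 -m handwheel '[[[0,0,-0.8,0,0,0,0],[0,0,-0.8,0,0,0,0],[0,-1.2,-0.8,0,0,0,0],[0,-2.2,-0.8,0,0,0,0],[0,-2.2,-0.8,0,0,0,0]]]';  python3 -m handwheel '[[[0,0,1.0,0,0,0,0],[0,0,1.8,0,0,0,0],[0,0,1.8,0,0,0,0]]]'; python3 - <<'E'
from h import *
from cell import env,camera,camera_model
t=env.get_state()["position"];print(t)
for n in("side","scene"):
    p,d=camera(n);m=camera_model(n);P=cloud(d,m)
    k=(np.linalg.norm(P[...,:2]-t[:2],axis=-1)<.022)&(P[...,2]>.03)&(P[...,2]<.12)&(p.max(-1)<110)
    Q=P[k];print(n,len(Q),Q[np.argsort(Q[:,2])[:8]].round(3).tolist(),np.percentile(Q,[2,98],axis=0).round(3).tolist())
E
```

```text
clock: 3.75
position: [0.4505, -0.1069, 0.0736]
tcp_rot: [[-0.14, 0.99, -0.001], [0.99, 0.14, 0.0], [0.0, -0.001, -1.0]]
contact_force: [0.5, -0.4, 0.4]
finger_gap: 0.0003
finger_force: 0.0
clock: 4.12
position: [0.4519, -0.1066, 0.0279]
tcp_rot: [[-0.141, 0.99, -0.002], [0.99, 0.141, 0.001], [0.001, -0.002, -1.0]]
contact_force: [-0.1, -0.3, -0.1]
finger_gap: -0.0001
finger_force: 0.0
[ 0.45190147 -0.10661819  0.02785293]
side 288 [[0.447, -0.099, 0.054], [0.45, -0.098, 0.054], [0.457, -0.097, 0.054], [0.452, -0.095, 0.055], [0.455, -0.094, 0.056], [0.46, -0.098, 0.057], [0.462, -0.097, 0.057], [0.457, -0.096, 0.057]] [[0.434, -0.115, 0.057], [0.469, -0.089, 0.118]]
scene 150 [[0.445, -0.114, 0.055], [0.447, -0.117, 0.057], [0.445, -0.116, 0.058], [0.456, -0.117, 0.06], [0.442, -0.114, 0.06], [0.453, -0.117, 0.061], [0.445, -0.114, 0.061], [0.446, -0.116, 0.062]] [[0.432, -0.121, 0.06], [0.465, -0.104, 0.116]]
```

```bash
for k in 1; do python3 -m handwheel '[[[0,0.2,0,0,0,0,0],[0,0.4,0,0,0,0,0],[0,0.6,0,0,0,0,0],[0,0.8,0,0,0,0,0],[0,1.0,0,0,0,0,0]]]'; done | grep -E 'pos|contact'; python3 -m handwheel '[[[0,0.2,0,0,0,0,0],[0,0.4,0,0,0,0,0],[0,0.6,0,0,0,0,0],[0,0.8,0,0,0,0,0],[0,1.0,0,0,0,0,0]]]'| grep -E 'pos|contact'
```

```text
position: [0.4773, -0.1033, 0.0291]
contact_force: [-1.8, 0.2, 1.3]
position: [0.5021, -0.0998, 0.029]
contact_force: [-1.5, -1.2, -0.5]
```

```bash
python3 -m handwheel '[[[0,0.2,0,0,0,0,0],[0,0.4,0,0,0,0,0],[0,0.6,0,0,0,0,0],[0,0.8,0,0,0,0,0],[0,1.0,0,0,0,0,0]]]'| grep -E 'pos|contact'; cat >> h.py <<'E'
def look(n,f=None):
    from cell import env,camera,camera_model
    p,d=camera(n);m=camera_model(n);P=cloud(d,m);h=cv2.cvtColor(p,cv2.COLOR_BGR2HSV)
    a=np.radians(8.08);D=P[...,:2]@np.array([[np.cos(a),-np.sin(a)],[np.sin(a),np.cos(a)]])
    b=(h[...,0]>105)&(h[...,0]<130)&(h[...,1]>120)&(abs(D[...,0]-.6)<.2)&(abs(D[...,1]+.17)<.08)&(P[...,2]>.02)&(P[...,2]<.1)
    print(n,b.sum(),np.percentile(D[b],[1,99],axis=0).round(4).tolist(),np.percentile(P[b][:,2],[5,50,98]).round(4))
    if f: cv2.imwrite(f,p)
    return p,m
E
python3 -c "
from h import *;look('scene');look('side')"
```

```text
position: [0.5269, -0.0963, 0.0291]
contact_force: [-1.1, 0.2, -0.1]
scene 1146 [[0.5194, -0.2228], [0.6857, -0.1241]] [0.0418 0.0451 0.0736]
side 109 [[0.6202, -0.1805], [0.6897, -0.1151]] [0.0395 0.0406 0.0468]
```

```bash
python3 -m handwheel '[[[0,0.2,0,0,0,0,0],[0,0.4,0,0,0,0,0],[0,0.6,0,0,0,0,0],[0,0.8,0,0,0,0,0],[0,1.0,0,0,0,0,0]]]'| grep -E 'pos|contact'; python3 -m handwheel '[[[0,0.2,0,0,0,0,0],[0,0.4,0,0,0,0,0],[0,0.6,0,0,0,0,0]]]'| grep -E 'pos|contact'; python3 -m handwheel '[[[0,0.2,0,0,0,0,0]]]'| grep -E 'pos|contact'; python3 -c "
from h import *;look('scene');look('side')"
```

```text
position: [0.5516, -0.0928, 0.0291]
contact_force: [-4.2, -0.7, 2.6]
position: [0.5665, -0.0906, 0.029]
contact_force: [-2.5, 0.1, 1.0]
position: [0.5716, -0.0899, 0.029]
contact_force: [-2.0, -0.4, 1.9]
scene 1025 [[0.5643, -0.2221], [0.7302, -0.1273]] [0.0343 0.0371 0.066 ]
side 76 [[0.6425, -0.1648], [0.7342, -0.1218]] [0.0316 0.0326 0.0344]
```

The carrier has dropped about 8 mm: board top z went from 0.045 to 0.037. I'll back off, rise, and measure the catch.

```bash
python3 -m handwheel '[[[0,-0.4,0,0,0,0,0],[0,-0.8,0,0,0,0,0],[0,-0.8,-2.0,0,0,0,0],[0,-0.8,-4.0,0,0,0,0],[0,-0.8,-4.0,0,0,0,0]]]'| grep -E 'clock|pos|contact'; python3 - <<'E'
from h import *
from cell import env,camera,camera_model
p,m=look("scene");look("wrist","pics/w2.png")
a=np.radians(8.08)
for n in("scene","wrist","side"):
    p,d=camera(n);m=camera_model(n);P=cloud(d,m);h=cv2.cvtColor(p,cv2.COLOR_BGR2HSV)
    near=(np.linalg.norm(P[...,:2]-[.612,.002],axis=-1)<.09)
    D=P[...,:2]
    o=near&(h[...,0]<18)&(h[...,1]>150)&(P[...,2]>.035)&(P[...,2]<.06)
    k=near&(p.max(-1)<75)&(P[...,2]>.058)&(P[...,2]<.086)&(P[...,1]>.02)
    for nm,b in(("or",o),("peg",k)):
        if b.sum()>3:print(n,nm,b.sum(),np.percentile(P[b],[3,50,97],axis=0).round(4).tolist())
E
```

```text
clock: 8.05
position: [0.553, -0.0933, 0.1331]
contact_force: [-0.5, 0.1, -0.1]
scene 1546 [[0.5648, -0.2221], [0.7307, -0.115]] [0.034  0.0372 0.0671]
wrist 10487 [[0.5676, -0.2239], [0.734, -0.1153]] [0.0323 0.0336 0.0638]
scene or 92 [[0.5994, -0.0067, 0.044], [0.6049, 0.0283, 0.0482], [0.6115, 0.0509, 0.0532]]
scene peg 49 [[0.6003, 0.0494, 0.0609], [0.6048, 0.0529, 0.0745], [0.6101, 0.0585, 0.083]]
wrist or 883 [[0.6022, -0.0099, 0.0417], [0.6134, 0.0052, 0.0464], [0.6545, 0.049, 0.0481]]
wrist peg 449 [[0.6038, 0.0484, 0.059], [0.6083, 0.0514, 0.076], [0.6154, 0.0562, 0.0796]]
side or 49 [[0.6032, 0.0003, 0.042], [0.635, 0.0075, 0.0443], [0.6533, 0.0343, 0.0457]]
side peg 48 [[0.6046, 0.0545, 0.0597], [0.6089, 0.0615, 0.0701], [0.6149, 0.064, 0.0771]]
```

View pics/w2.png

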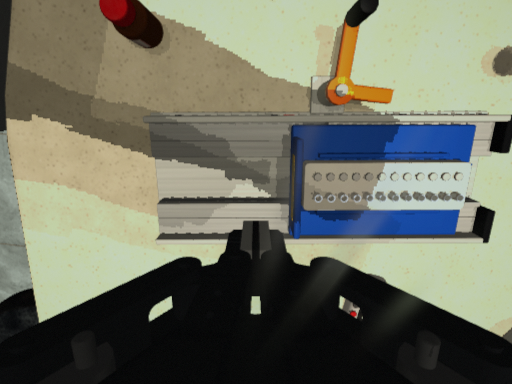

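The wrist view shows the board seated. The catch is open with its pivot at (342,91) and peg at (362,12), roughly 0.1 rad. I'll move beyond the fence behind the peg and go down.

```bash
python3 -m handwheel '[[[2.0,0.3,0,0,0,0,0],[4.0,0.7,0,0,0,0,0],[5.64,1.06,0,0,0,0,0],[5.64,1.06,0,0,0,0,0]]]'| grep -E 'clock|pos|contact'; python3 -m handwheel '[[[0,0,2.0,0,0,0,0],[0,0,4.08,0,0,0,0],[0,0,4.08,0,0,0,0],[0,0,4.08,0,0,0,0]]]'| grep -E 'clock|pos|contact'; python3 - <<'E'
from h import *
from cell import env,camera,camera_model
t=env.get_state()["position"];print(t)
p,d=camera("side");m=camera_model("side");q=proj(t,m);u,v=map(int,q)
cv2.imwrite("pics/s4.png",cv2.resize(p[v-90:v+60,u-100:u+100],(640,480),interpolation=cv2.INTER_CUBIC));print(q)
E
```

```text
clock: 8.8
position: [0.557, 0.053, 0.1277]
contact_force: [0.2, -0.4, 0.0]
clock: 9.3
position: [0.5582, 0.0501, 0.0282]
contact_force: [-1.0, -0.0, 0.0]
[0.55820981 0.05005801 0.02816898]
[265.73077354 219.80720858]
```

View pics/s4.png

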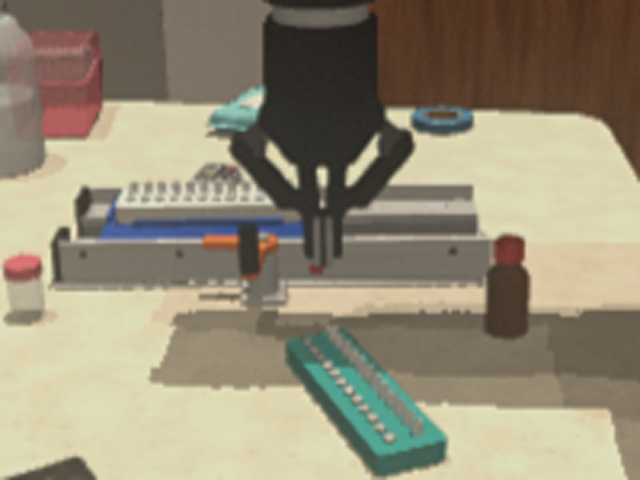

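The fingertip at (322,265) stands clear on the -x side of the black peg at (250,250), at the peg's height. The vial at (507,285) and the turquoise rack are clear of it. Now I swing the catch.

```bash
python3 -m handwheel '[[[0,0.35,0,0,0,0,0],[0.05,0.7,0,0,0,0,0],[0.07,1.0,0,0,0,0,0],[0.08,1.25,0,0,0,0,0],[0.1,1.5,0,0,0,0,0]]]'| grep -E 'pos|contact'; python3 -m handwheel '[[[0.03,0.22,0,0,0,0,0],[0.03,0.44,0,0,0,0,0],[0,0.66,0,0,0,0,0],[-0.04,0.88,0,0,0,0,0],[-0.1,1.08,0,0,0,0,0]]]'| grep -E 'pos|contact'; python3 -c "
from h import *;look('side','pics/s5.png');look('scene')"
```

```text
position: [0.5945, 0.0583, 0.0269]
contact_force: [-1.6, 0.4, -0.3]
position: [0.622, 0.0597, 0.0271]
contact_force: [-1.8, -0.3, 0.6]
side 159 [[0.5692, -0.1908], [0.7336, -0.1205]] [0.0318 0.0327 0.0629]
scene 1745 [[0.5643, -0.222], [0.7302, -0.1146]] [0.0342 0.0371 0.0666]
```

```bash
python3 - <<'E'
import cv2;p=cv2.imread("pics/s5.png");cv2.imwrite("pics/s5c.png",cv2.resize(p[130:280,160:360],(640,480),interpolation=cv2.INTER_CUBIC))
E
```

```text
(no output)
```

View pics/s5c.png

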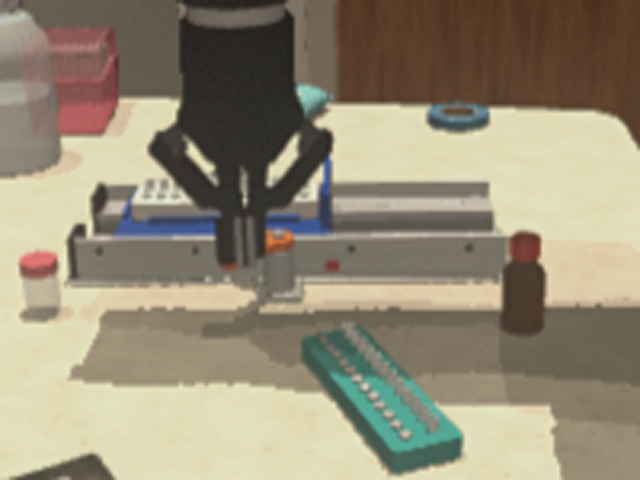

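The peg is being carried round: the orange arm end shows at (230,265), beneath the finger. I'll continue along the arc.

```bash
python3 -m handwheel '[[[-0.1,0.2,0,0,0,0,0],[-0.22,0.42,0,0,0,0,0],[-0.34,0.62,0,0,0,0,0],[-0.5,0.8,0,0,0,0,0],[-0.67,0.96,0,0,0,0,0]]]'| grep -E 'pos|contact'; python3 -m handwheel '[[[-0.17,0.14,0,0,0,0,0],[-0.36,0.26,0,0,0,0,0],[-0.54,0.36,0,0,0,0,0],[-0.73,0.44,0,0,0,0,0]]]'| grep -E 'pos|contact'; python3 - <<'E'
from h import *
from cell import camera,camera_model
for n in("scene","wrist","side"):
    p,d=camera(n);m=camera_model(n);P=cloud(d,m);h=cv2.cvtColor(p,cv2.COLOR_BGR2HSV)
    o=(np.linalg.norm(P[...,:2]-[.612,.002],axis=-1)<.08)&(h[...,0]<18)&(h[...,1]>150)&(P[...,2]>.035)&(P[...,2]<.06)
    if o.sum()>3:print(n,o.sum(),np.percentile(P[o],[3,50,97],axis=0).round(4).tolist())
E
```

```text
position: [0.648, 0.0462, 0.027]
contact_force: [-1.4, 0.7, 0.7]
position: [0.6613, 0.0296, 0.0271]
contact_force: [-0.3, 1.0, -0.9]
scene 231 [[0.5995, -0.0406, 0.0436], [0.6155, -0.001, 0.0483], [0.6576, 0.0126, 0.0512]]
wrist 1076 [[0.6028, -0.0273, 0.0422], [0.6164, 0.0084, 0.0472], [0.6427, 0.0122, 0.0485]]
side 77 [[0.6029, -0.0385, 0.0405], [0.6202, 0.0089, 0.0439], [0.653, 0.0154, 0.0452]]
```

```bash
python3 -m handwheel '[[[-0.15,0.03,0,0,0,0,0],[-0.3,0.04,0,0,0,0,0]]]'| grep -E 'pos|contact'; python3 -m handwheel '[[[-0.12,0,0,0,0,0,0],[-0.2,0,0,0,0,0,0]]]'| grep -E 'pos|contact'
```

```text
position: [0.6623, 0.0262, 0.0271]
contact_force: [-5.3, 26.0, 3.6]
position: [0.6623, 0.026, 0.0272]
contact_force: [-7.6, 41.4, 5.2]
```

It is at the stop, with force rising and no further motion. I'll retreat outward and up, then verify.

```bash
python3 -m handwheel '[[[0.6,0,0,0,0,0,0],[1.4,0,0,0,0,0,0],[1.4,0,-2,0,0,0,0],[1.4,0,-4,0,0,0,0],[1.4,0,-4,0,0,0,0]]]'| grep -E 'clock|pos|contact'; python3 - <<'E'
from h import *
for n in("scene","side"): look(n)
p,m=look("wrist","pics/w3.png")
E
```

```text
clock: 13.1
position: [0.6615, 0.0528, 0.1317]
contact_force: [-0.4, 0.1, 0.2]
scene 1710 [[0.5647, -0.2222], [0.7304, -0.1145]] [0.0341 0.0371 0.0665]
side 132 [[0.5693, -0.1911], [0.7336, -0.1227]] [0.0316 0.0328 0.0631]
wrist 655 [[0.5683, -0.1652], [0.734, -0.1143]] [0.033  0.0346 0.0652]
```

View pics/w3.png

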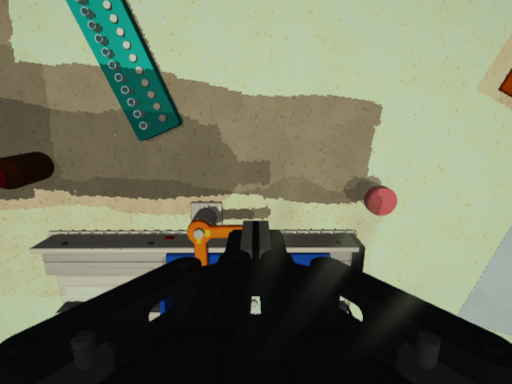

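The view shows the catch's hook at (200,255) over the blue board's edge, with the peg arm lying along the rails at (220,230). The board is still seated (top at z 0.037), the jar at (380,200) is upright, and the robot touches nothing. I'm handing in.

```bash
python3 -c "
from cell import env;print(env.job_done())"
```

```text
the job is handed in; nothing more can be done
None
```

The carrier is seated in the notches and the catch is pushed round to its stop over the board's edge; the job was handed in at about 13 s, and no verdict was returned.

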